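Compare a notched stone sample with the blank

ROBOT

A 6-joint arm with a two-finger parallel gripper is mounted at the origin on the work surface. World frame = base frame: x ahead of the robot, y to its left, z up, the work surface at z = 0. Lengths are in m, angles in rad, forces in N, time in s.
With the tool pointing down it reaches from about 0.375 to 0.9 m from the base axis. Payload 3.1 kg.
Tool frame: the origin (TCP) lies on the front face of the gripper's body, between the roots of the fingers; the fingertips stand 73 mm ahead of it and the grasp point (between the pads) lies 54 mm ahead of it (manip.tips_ahead is the distance from the TCP to the fingertips, in m); z points along the fingers, y is the line along which they close (so a half turn about z gives the same grasp; the last joint's range is limited). The gripper opens to 85 mm and grips with 20 to 120 N. Pads are 22 mm wide; open, the fingers measure 114 mm over their backs; the gripper's body (76 mm by 85 mm) begins 54 mm behind the grasp point. The pads swing forward as they close: fully open they stand 13 mm farther back than shut.
Start: joints at [1.028, 0.527, 1.433, -0, 1.181, -0.178], TCP at [0.222, 0.584, 0.304] pointing down, gripper open.
Joint ranges: [-3.08, 3.08], [-0.75, 2.2], [0.22, 2.44], [-1.43, 4.57], [0, 2.65], [-2.85, 2.85]. Speed limits (rad/s): [2.79, 2.79, 3.14, 3.14, 3.14, 3.14].

INTERFACE

Orientations are given as a unit quaternion [x, y, z, w].
In Python, from station import sense, eyes, workorder, manip gives the robot as it stands.
- The arm moves only by the shell command python3 -m inch 'ROWS' [OPENING] [FORCE]. ROWS is JSON, a list of rows, each an object of numbers: "dx", "dy", "dz": the shift along the tool's x, y, z in cm; "wx", "wy", "wz": the turn, a rotation vector about the tool's x, y, z in degrees. In form: [{"dx": .., "dy": .., "dz": .., "wx": .., "wy": .., "wz": ..}, ...]. A call has 1 to 10 rows; each row shifts and turns the commanded pose from where the row before left it, along the tool's axes as they then stand; what a row does not reach is not made up. A row lasts 1/8 s, in which the tool goes at most 62.5 mm and 10.7 degrees, less where a joint would pass 70% of its speed; a pose out of reach is approached as far as the arm can. A call with a gripper value outside its range is refused whole. OPENING is the opening, from 0 (shut) to 1 (fully open), set as the call begins (- or left out, the last holds). The fingers move at their own pace and stop on an object; FORCE is the grip in N (left out, the last holds). Time passes only in rows, so rows that do not move let the fingers close. It gives the time, the measured TCP pose, the force, the opening and the grip force at its end, in the units of the state.
- sense(): the state, without advancing time (a new reading comes with each control period).
- eyes.snapshot(name): name is "scene" or "top" or "wrist"; returns the picture (420x560x3 uint8, red, green, blue); there is no depth.
- eyes.camera_params(name): a dict with "fx", "fy", "cx", "cy" (pixels), "rvec" (rotation vector, rad) and "tvec" (3), from world to camera coordinates, as OpenCV has them. Camera axes: x right, y down, z forward; pixel columns grow to the right and rows downward; lengths in m; the calibration is good to about 2 mm. A picture is of the moment at which its call begins: read the wrist's pose just before it. camera_params takes no time and is no camera call; for the wrist camera it gives the pose at the moment of the call.
- workorder.sign_off(): hands the job in; it is judged then, once.
The state is a dict: "t": time; "q": joint angles; "qd": joint speeds; "tau": joint torques, N m; "tcp_pos": TCP position; "tool_rot": TCP orientation; "force": force on the tool from outside, world axes, zero at the start; "ft_torque": the same for the moment, N m; "finger_gap": opening from 0.0 (shut) to 1.0 (fully open); "gripper_force": force on a finger pad.
Only numpy, scipy, OpenCV 4.12 (cv2) and the standard library are available. Lean on these libraries where they do the work, as an engineer would, in place of code of your own. Each camera call takes 0.05 s, during which the arm holds its last target. There are 200 camera calls.

TASK

Take the blank stone slip (the one with four square corners) out of its oak stand, set it on its long edge in the groove of the narrow raised stone rest, roughly centred, and let go of it. Then take the other slip, the one with a small notch cut out of one corner of its frosted end, by its plain half so that the frosted end stays uncovered, lift it well clear of everything, and tip it until its label faces upward (halfway from upright to flat, or flatter), within about 25 cm sideways of the blank. Finish while still holding it there, steady and at least 18 cm above the bench, and leave the mallet, the hone and the jar where they are.

Things in the scene. Friction and masses are not known exactly. Their poses are not given: they have to be found in the camera images.
- sample_center (a point): Centre of the sample slip, a polished stone plate 110 long, 56 high, 10 mm thick, about 0.14 kg, on its long edge in an oak stand, top edge 74 mm above the bench. x along it to the frosted end, y out of the label face, z up to its notched edge. Any heading. The frosted, matt end is x = 20 to 55 mm, the plain half x < 0; a 14 x 14 mm notch is cut from the corner at +x +z.
- sample_label (a point): Middle of the paper label (26 x 32 mm) on the sample's +y face, at its frosted end: 36 mm along x, 5 mm along y and -6 mm along z from the slip's centre; same axes. The other face has none. Seen square on from the label side, the notch is at the upper left.
- sample: The same sample slip; origin in the middle of its lower long edge, 28 mm below its centre, same axes.
- stand_n: Fixed oak block the sample stands in at the start, 70 long (x), 44 wide, 30 mm high, with a saw kerf along x 12 wide and 12 deep; 44 mm of the slip stands free above it. Origin under its middle. The slip is up to 8 mm off the middle along the kerf.
- stand_r: Fixed oak block, the same as stand_n, that the blank stands in at the start.
- blank_center (a point): Centre of the blank slip: a polished stone plate 110 x 56 x 10 mm, about 0.14 kg, same size as the sample but with four square corners, no frosted end and no label. x along its length, y across its thickness, z up. On its long edge in the other oak stand, top edge 74 mm above the bench. Either way round will do in the groove.
- blank: The same blank slip; origin in the middle of its lower long edge, 28 mm below its centre, same axes.
- rest_groove (a point): Middle of the groove's floor in the fixed limestone rest, 43 mm above the bench; x along the groove, y across, z up. Rest: 60 high, 70 long, 48 wide on an 80 x 60 x 12 mm foot. Groove open at both ends, 13.5 wide over the lower 12 mm, flaring to 24 at the top, 17 deep in all. A seated slip's centre is 28 mm above this point and may lean a little.
- mallet: Bystander: mason's mallet standing on its white round head (116 across), wooden handle up, 210 high; origin under its middle. Leave it alone.
- hone: Bystander: grey sharpening stone 60 x 170 x 25 mm lying flat; origin under its middle. Leave it alone.
- jar: Bystander: closed amber jar, 72 across, 85 high; origin under its middle. Leave it alone.
There are look-alikes about, which are no part of the job. What is shaped like the part that bears rest_groove but green or turquoise is not meant.

How it is judged:
By the outcome, as a careful person would: the job done as asked, in the order asked, and still so for the second after the job is handed in, while the arm keeps its last pose, push and grip.
It also fails if it takes over 59 s, if anything falls off the work surface, if the arm or the gripper's body presses on something with over 40 N, if the wrist force passes 120 N, or if a joint passes its speed limit or range.

## Working session

There is one attempt and no reset: what is moved stays moved. The work goes in short steps, Python scripts to look and compute and a shell command to move; the robot and the scene stay as the last step left them, time stands still between calls to the robot, and variables do not carry over. Pictures are saved under pics/ and viewed, at most 10 in all, crops included, and the job is handed in when it is done.

```bash
mkdir -p pics; ls; python3 - <<'E'
from station import sense, eyes, workorder, manip
import cv2
s=sense();print(s['t'],s['tcp_pos'],s['tool_rot'],s['finger_gap'])
a=eyes.snapshot('scene');b=eyes.snapshot('top')
for n,i in(('scene',a),('top',b)):
    cv2.imwrite(f'pics/{n}0.png',i[:,:,::-1])
    print(n,eyes.camera_params(n))
print(eyes.camera_params('wrist'))
E
```

```text
pics
0.0 [0.22206293 0.58361587 0.30292428] [ 1.80892983e-01  9.83502185e-01 -1.01865424e-03 -3.78468731e-04] 1.0058723734499495
scene {'fx': 447.08164713170265, 'fy': 447.08164713170265, 'cx': 276.8351085388996, 'cy': 212.33626612034277, 'rvec': array([ 2.32084896,  1.05718819, -0.36542353]), 'tvec': array([-0.32644048, -0.36496968,  1.32763771])}
top {'fx': 463.7064425252249, 'fy': 463.7064425252249, 'cx': 275.92121529774994, 'cy': 200.1337731051556, 'rvec': array([ 2.17011439, -2.1395713 ,  0.11463285]), 'tvec': array([-0.08053987,  0.60118206,  1.15890354])}
{'fx': 334.4952521232238, 'fy': 334.4952521232238, 'cx': 273.2374190838762, 'cy': 206.1162950736464, 'rvec': array([-2.4003417 , -1.6547741 , -0.21679495]), 'tvec': array([-0.62427191, -0.03382502,  0.37952484])}
```

View pics/scene0.png

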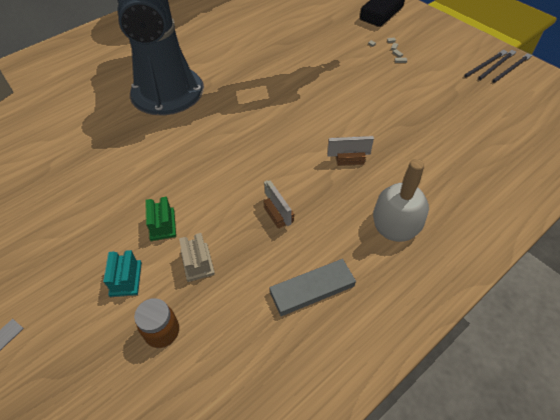

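View pics/top0.png

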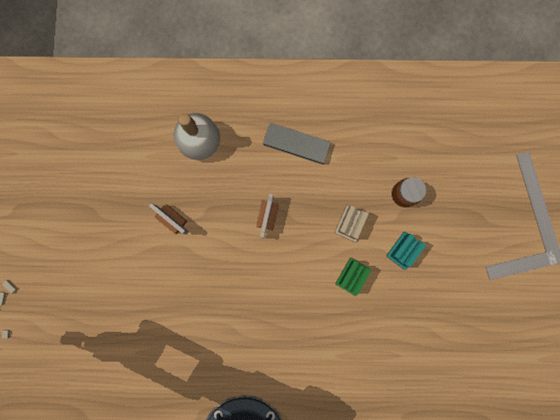

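Scene image: slip A is at scene (350,147) / top (168,218), slip B at scene (278,203) / top (267,215). The limestone rest is at scene (197,256) / top (352,223). Its green and turquoise look-alikes are at top (353,277) and (406,250). I'll magnify both slips and the rest next.

```bash
python3 - <<'E'
import cv2,numpy as np
s=cv2.imread('pics/scene0.png');t=cv2.imread('pics/top0.png')
c=lambda i,x,y:cv2.resize(i[y-30:y+30,x-40:x+40],(400,300),interpolation=cv2.INTER_CUBIC)
cv2.imwrite('pics/crop0.png',np.vstack([np.hstack([c(s,350,150),c(s,280,205)]),np.hstack([c(t,168,218),c(t,267,215)])]))
E
```

```text
(no output)
```

View pics/crop0.png

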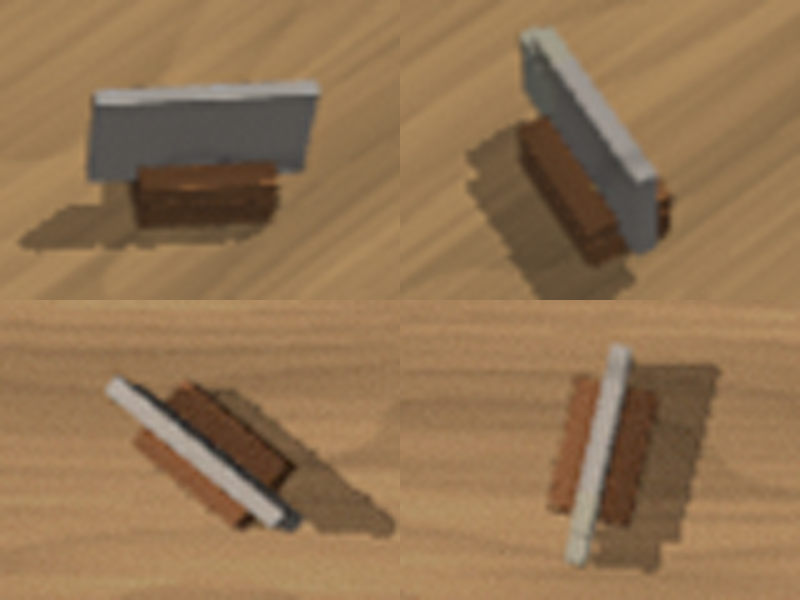

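Top-left and scene crops: slip A (top (151,205)–(185,232)) has four square corners, so it is the blank. Slip B has a paler frosted end with the notch at its robot-side end (top (262,236)), so it is the sample. The rest I want is the limestone one at top (352,223), not green (353,277) or turquoise (406,250). The fallen slab pieces and bar at the right of the top view are not candidates.

```bash
cat > h.py <<'E'
import numpy as np,cv2
from scipy.spatial.transform import Rotation as R
from station import sense, eyes, manip
def cam(n):
    p=eyes.camera_params(n);M=cv2.Rodrigues(np.array(p['rvec']))[0]
    return np.array([[p['fx'],0,p['cx']],[0,p['fy'],p['cy']],[0,0,1]]),M,np.array(p['tvec'])
def ray(uv,z,C):
    K,M,t=C;uv=np.atleast_2d(np.asarray(uv,float))
    d=np.c_[uv,np.ones(len(uv))]@np.linalg.inv(K).T@M;o=-M.T@t
    return o+d*((z-o[2])/d[:,2])[:,None]
def proj(P,C):
    K,M,t=C;q=(np.atleast_2d(P)@M.T+t)@K.T;return q[:,:2]/q[:,2:]
def step(pos,rot,N,s=None):
    "identical rows, N times, from measured pose to (pos,rot)"
    s=s or sense();R0=R.from_quat(s['tool_rot']);w=(R0.inv()*rot).as_rotvec()
    P=R0.inv().apply(np.array(pos)-s['tcp_pos'])
    A=sum(R.from_rotvec(w*k/N).as_matrix() for k in range(N))
    print(N,'x cm',np.round(np.linalg.solve(A,P)*100,3),'deg',np.round(np.degrees(w/N),3),'| total cm',np.round(P*100,2),'deg',np.round(np.degrees(w),2))
def down(yaw): # tool pointing down, closing axis (tool y) at heading yaw
    y=np.array([np.cos(yaw),np.sin(yaw),0]);z=np.array([0,0,-1.]);return R.from_matrix(np.c_[np.cross(y,z),y,z])
E
python3 - <<'E'
from h import *
t=cv2.imread('pics/top0.png');C=cam('top')
hsv=cv2.cvtColor(t,cv2.COLOR_BGR2HSV)
def rect(box,z,lo,hi,name):
    x0,y0,x1,y1=box;m=cv2.inRange(hsv[y0:y1,x0:x1],lo,hi)
    c=max(cv2.findContours(m,cv2.RETR_EXTERNAL,cv2.CHAIN_APPROX_NONE)[0],key=cv2.contourArea)[:,0]+[x0,y0]
    P=ray(c,z,C)[:,:2].astype(np.float32)
    (cx,cy),wh,a=cv2.minAreaRect(P*1000)
    b=cv2.boxPoints(((cx,cy),wh,a));e=[b[1]-b[0],b[2]-b[1]];e=max(e,key=np.linalg.norm)
    print(name,'ctr',cx,cy,'size',wh,'long heading',np.degrees(np.arctan2(e[1],e[0]))%180)
rect((140,195,200,242),.074,(0,0,150),(180,60,255),'A')
rect((250,185,285,245),.074,(0,0,150),(180,60,255),'B')
rect((330,200,375,245),.03,(0,0,120),(180,90,255),'rest')
s=sense();print(s['tcp_pos'],R.from_quat(s['tool_rot']).as_matrix().round(3))
K,M,tv=cam('wrist');r=R.from_quat(s['tool_rot']).as_matrix()
print('wrist cam in tool',r.T@(-M.T@tv-s['tcp_pos']),'axes',(r.T@M.T).round(3))
print([hsv[y,x].tolist() for x,y in((168,218),(352,223),(345,230),(330,245),(267,215),(262,234))])
i=lambda im,x,y:cv2.resize(im[y-30:y+30,x-40:x+40],(400,300),interpolation=cv2.INTER_CUBIC)
cv2.imwrite('pics/rest0.png',np.hstack([i(t,352,223),i(cv2.imread('pics/scene0.png'),197,256)]))
E
```

```text
A ctr 549.735107421875 199.71730041503906 size (107.78718566894531, 9.286624908447266) long heading 52.5398
B ctr 559.6085205078125 -47.910606384277344 size (8.892668724060059, 109.25759887695312) long heading 168.46873
rest ctr 547.3070068359375 -266.07403564453125 size (60.85227584838867, 82.34082794189453) long heading 156.23225
[0.22211032 0.58366552 0.3030178 ] [[-0.935  0.356 -0.001]
 [ 0.356  0.935 -0.002]
 [ 0.    -0.002 -1.   ]]
wrist cam in tool [ 0.06607156  0.00044287 -0.07085386] axes [[-0.    -0.965 -0.261]
 [ 1.    -0.    -0.   ]
 [ 0.    -0.261  0.965]]
[[13, 30, 176], [18, 68, 113], [17, 67, 152], [16, 114, 166], [16, 34, 173], [21, 45, 170]]
```

View pics/rest0.png

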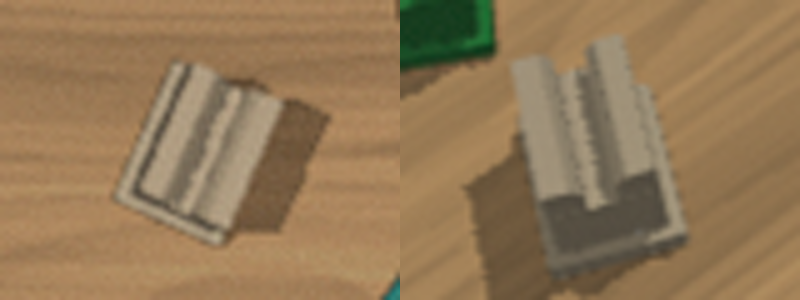

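Rest crop: groove runs through about top px (354,223) with heading ~157°, open at both ends. Now I'll plan the hover over the blank.

```bash
python3 - <<'E'
from h import *
step([.55,.20,.28],down(np.radians(-37.5)),12)
print(ray([[354,223],[358,211.5],[350,236]],.055,cam('top')))
E
```

```text
12 x cm [-4.574  1.687  0.191] deg [-8.000e-03  8.000e-03  8.888e+00] | total cm [-44.3  -24.18   2.33] deg [-1.0000e-01  9.0000e-02  1.0665e+02]
[[ 0.5447107  -0.269286    0.055     ]
 [ 0.57386604 -0.27949028  0.055     ]
 [ 0.51196923 -0.25912434  0.055     ]]
```

```bash
python3 -m inch '[{"dx":-4.57,"dy":1.69,"dz":0.19,"wz":8.89},{"dx":-4.57,"dy":1.69,"dz":0.19,"wz":8.89},{"dx":-4.57,"dy":1.69,"dz":0.19,"wz":8.89},{"dx":-4.57,"dy":1.69,"dz":0.19,"wz":8.89},{"dx":-4.57,"dy":1.69,"dz":0.19,"wz":8.89},{"dx":-4.57,"dy":1.69,"dz":0.19,"wz":8.89}]' && python3 -m inch '[{"dx":-4.57,"dy":1.69,"dz":0.19,"wz":8.89},{"dx":-4.57,"dy":1.69,"dz":0.19,"wz":8.89},{"dx":-4.57,"dy":1.69,"dz":0.19,"wz":8.89},{"dx":-4.57,"dy":1.69,"dz":0.19,"wz":8.89},{"dx":-4.57,"dy":1.69,"dz":0.19,"wz":8.89},{"dx":-4.57,"dy":1.69,"dz":0.19,"wz":8.89},{},{}]' && python3 - <<'E'
from h import *
i=eyes.snapshot('wrist');cv2.imwrite('pics/w1.png',i[:,:,::-1]);C=cam('wrist')
s=sense();print(s['t'],s['tcp_pos'],s['q'],s['force'])
step([.55,.20,.28],down(np.radians(-37.5)),1,s)
c,u=np.array([.5497,.1997]),np.array([np.cos(np.radians(52.54)),np.sin(np.radians(52.54))])
print(proj([[*(c+u*k),.074] for k in(-.055,0,.055)],C).round(0))
E
```

```text
invalid input at $[0]: expected keys dx, dy, dz, wx, wy, wz
```

```bash
python3 -m inch '[{"dx":-4.57,"dy":1.69,"dz":0.19,"wx":0,"wy":0,"wz":8.89},{"dx":-4.57,"dy":1.69,"dz":0.19,"wx":0,"wy":0,"wz":8.89},{"dx":-4.57,"dy":1.69,"dz":0.19,"wx":0,"wy":0,"wz":8.89},{"dx":-4.57,"dy":1.69,"dz":0.19,"wx":0,"wy":0,"wz":8.89},{"dx":-4.57,"dy":1.69,"dz":0.19,"wx":0,"wy":0,"wz":8.89},{"dx":-4.57,"dy":1.69,"dz":0.19,"wx":0,"wy":0,"wz":8.89}]' && python3 -m inch '[{"dx":-4.57,"dy":1.69,"dz":0.19,"wx":0,"wy":0,"wz":8.89},{"dx":-4.57,"dy":1.69,"dz":0.19,"wx":0,"wy":0,"wz":8.89},{"dx":-4.57,"dy":1.69,"dz":0.19,"wx":0,"wy":0,"wz":8.89},{"dx":-4.57,"dy":1.69,"dz":0.19,"wx":0,"wy":0,"wz":8.89},{"dx":-4.57,"dy":1.69,"dz":0.19,"wx":0,"wy":0,"wz":8.89},{"dx":-4.57,"dy":1.69,"dz":0.19,"wx":0,"wy":0,"wz":8.89},{"dx":0,"dy":0,"dz":0,"wx":0,"wy":0,"wz":0},{"dx":0,"dy":0,"dz":0,"wx":0,"wy":0,"wz":0}]' && python3 - <<'E'
from h import *
i=eyes.snapshot('wrist');cv2.imwrite('pics/w1.png',i[:,:,::-1]);C=cam('wrist')
s=sense();print(s['t'],s['tcp_pos'],s['q'],s['force'])
step([.55,.20,.28],down(np.radians(-37.5)),1,s)
c,u=np.array([.5497,.1997]),np.array([np.cos(np.radians(52.54)),np.sin(np.radians(52.54))])
print(proj([[*(c+u*k),.074] for k in(-.055,0,.055)],C).round(0))
E
```

```text
t: 0.85
tcp_pos: [0.4838, 0.4739, 0.2917]
tool_rot: [0.605, 0.796, -0.0, -0.0]
force: [-0.6, 0.0, -0.1]
finger_gap: 0.999
gripper_force: 0.0
t: 1.85
tcp_pos: [0.5504, 0.2011, 0.281]
tool_rot: [0.897, 0.442, 0.0, -0.0]
force: [0.4, 0.4, 1.1]
finger_gap: 0.995
gripper_force: 0.0
1.9 [0.55043656 0.20168175 0.28113029] [1.60544801e-01 5.02094524e-01 1.55657453e+00 4.93122530e-04
 1.08248300e+00 8.14007087e-01] [ 1.36225705  0.44967243 -0.42871946]
1 x cm [-0.16   0.068  0.113] deg [-0.001 -0.035  0.046] | total cm [-0.16  0.07  0.11] deg [-0.   -0.04  0.05]
[[274. 258.]
 [274. 199.]
 [274. 133.]]
```

View pics/w1.png

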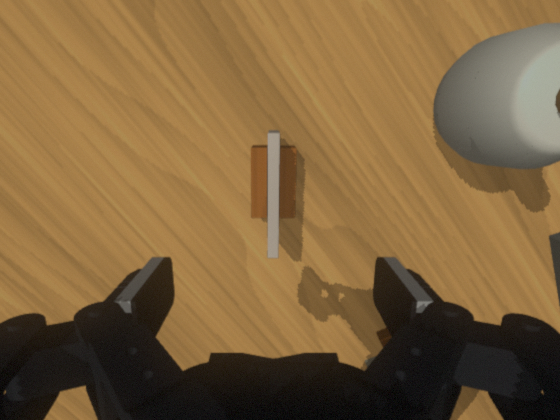

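The wrist view shows the blank's top edge at col 273–274, rows 131–258, which matches the prediction (rows 133–258) to about 1–2 mm. Four square corners, mallet well off to the right. I'll descend and grip.

```bash
python3 -m inch '[{"dx":-0.1,"dy":0.03,"dz":4,"wx":0,"wy":0,"wz":0},{"dx":0,"dy":0,"dz":4,"wx":0,"wy":0,"wz":0},{"dx":0,"dy":0,"dz":4,"wx":0,"wy":0,"wz":0},{"dx":0,"dy":0,"dz":3.5,"wx":0,"wy":0,"wz":0},{"dx":0,"dy":0,"dz":1.4,"wx":0,"wy":0,"wz":0},{"dx":0,"dy":0,"dz":0,"wx":0,"wy":0,"wz":0}]' 0.6 && python3 -m inch '[{"dx":0,"dy":0,"dz":0,"wx":0,"wy":0,"wz":0},{"dx":0,"dy":0,"dz":0,"wx":0,"wy":0,"wz":0},{"dx":0,"dy":0,"dz":0,"wx":0,"wy":0,"wz":0},{"dx":0,"dy":0,"dz":0,"wx":0,"wy":0,"wz":0},{"dx":0,"dy":0,"dz":0,"wx":0,"wy":0,"wz":0},{"dx":0,"dy":0,"dz":0,"wx":0,"wy":0,"wz":0},{"dx":0,"dy":0,"dz":0,"wx":0,"wy":0,"wz":0},{"dx":0,"dy":0,"dz":0,"wx":0,"wy":0,"wz":0}]' 0 60
```

```text
t: 2.65
tcp_pos: [0.5497, 0.2008, 0.1114]
tool_rot: [0.897, 0.443, -0.001, -0.0]
force: [0.2, 0.4, 0.8]
finger_gap: 0.599
gripper_force: 0.0
t: 3.65
tcp_pos: [0.5505, 0.2002, 0.1136]
tool_rot: [0.897, 0.442, 0.001, 0.0]
force: [-0.7, 0.9, 6.8]
finger_gap: 0.108
gripper_force: 59.5
```

```bash
python3 -m inch '[{"dx":0,"dy":0,"dz":-1,"wx":0,"wy":0,"wz":0},{"dx":0,"dy":0,"dz":-2,"wx":0,"wy":0,"wz":0},{"dx":0,"dy":0,"dz":-4,"wx":0,"wy":0,"wz":0},{"dx":0,"dy":0,"dz":-5,"wx":0,"wy":0,"wz":0},{"dx":0,"dy":0,"dz":-3,"wx":0,"wy":0,"wz":0},{"dx":0,"dy":0,"dz":0,"wx":0,"wy":0,"wz":0}]' && python3 - <<'E'
from h import *
step([.565,-.21,.265],down(np.radians(-110)),10)
E
```

```text
t: 4.4
tcp_pos: [0.5511, 0.2, 0.2651]
tool_rot: [0.897, 0.442, 0.003, 0.001]
force: [0.3, 0.8, -0.8]
finger_gap: 0.107
gripper_force: 58.6
10 x cm [-1.35   4.173  0.006] deg [ 7.000e-03 -4.000e-02  7.248e+00] | total cm [-3.167e+01  2.607e+01 -1.000e-02] deg [ 7.000e-02 -4.000e-01  7.248e+01]
```

```bash
python3 -m inch '[{"dx":-1.35,"dy":4.17,"dz":0,"wx":0,"wy":0,"wz":7.25},{"dx":-1.35,"dy":4.17,"dz":0,"wx":0,"wy":0,"wz":7.25},{"dx":-1.35,"dy":4.17,"dz":0,"wx":0,"wy":0,"wz":7.25},{"dx":-1.35,"dy":4.17,"dz":0,"wx":0,"wy":0,"wz":7.25},{"dx":-1.35,"dy":4.17,"dz":0,"wx":0,"wy":0,"wz":7.25},{"dx":-1.35,"dy":4.17,"dz":0,"wx":0,"wy":0,"wz":7.25},{"dx":-1.35,"dy":4.17,"dz":0,"wx":0,"wy":0,"wz":7.25},{"dx":-1.35,"dy":4.17,"dz":0,"wx":0,"wy":0,"wz":7.25},{"dx":-1.35,"dy":4.17,"dz":0,"wx":0,"wy":0,"wz":7.25},{"dx":-1.35,"dy":4.17,"dz":0,"wx":0,"wy":0,"wz":7.25}]' && python3 -m inch '[{"dx":0,"dy":0,"dz":0,"wx":0,"wy":0,"wz":0},{"dx":0,"dy":0,"dz":0,"wx":0,"wy":0,"wz":0},{"dx":0,"dy":0,"dz":0,"wx":0,"wy":0,"wz":0}]' && python3 - <<'E'
from h import *
C=cam('wrist');s=sense();i=eyes.snapshot('wrist');cv2.imwrite('pics/w2.png',i[:,:,::-1])
np.savez('w2.npz',K=C[0],M=C[1],t=C[2])
cv2.imwrite('pics/w2b.png',cv2.resize(i[60:360,160:560,::-1],(800,600),interpolation=cv2.INTER_CUBIC))
print(s['tcp_pos'],np.degrees(R.from_quat(s['tool_rot']).as_euler('ZYX')))
print(proj([[.5447,-.2693,.055]],C))
E
```

```text
t: 5.65
tcp_pos: [0.5622, -0.2109, 0.2601]
tool_rot: [0.984, -0.176, -0.002, -0.0]
force: [0.3, -0.6, -1.9]
finger_gap: 0.107
gripper_force: 58.6
t: 6.02
tcp_pos: [0.5638, -0.2086, 0.2615]
tool_rot: [0.985, -0.173, -0.001, -0.0]
force: [0.1, -0.3, -1.6]
finger_gap: 0.106
gripper_force: 58.8
[ 0.56375644 -0.20856729  0.26150029] [-1.99188678e+01  6.32357971e-02 -1.79973254e+02]
[[348.70226762 192.2055627 ]]
```

View pics/w2b.png

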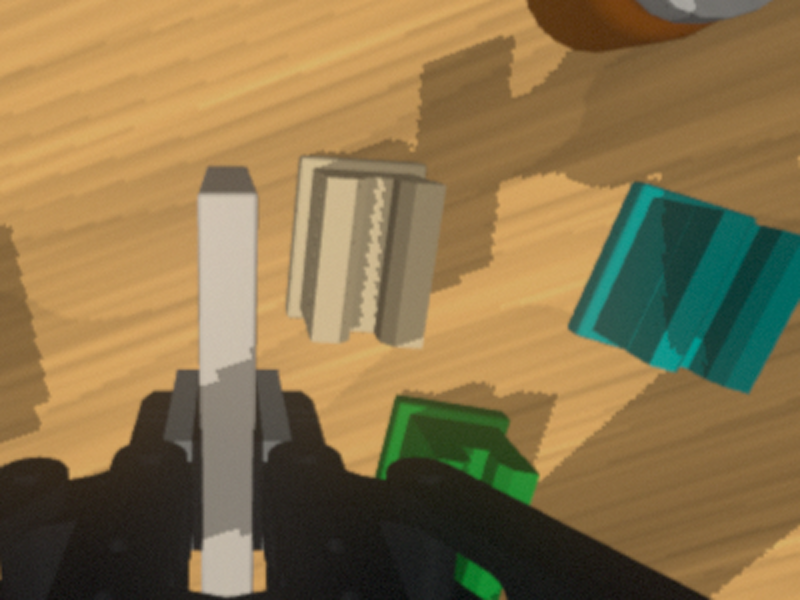

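Wrist crop: the rest's top plane spans crop (327,177), (443,183), (423,347), (310,340), with the groove flare between (358,178)/(402,180) and (347,341)/(380,345). The blank is held straight. Turquoise and green look-alikes sit at the right and below.

```bash
python3 - <<'E'
from h import *
d=np.load('w2.npz');C=(d['K'],d['M'],d['t'])
f=lambda a:ray(np.array(a)/2+[160,60],.06,C)[:,:2]
P=f([(327,177),(443,183),(423,347),(310,340),(358,178),(402,180),(347,341),(380,345)])
print((P*1000).round(1))
c1=P[:4].mean(0);c2=P[4:].mean(0)
ang=lambda a,b:np.degrees(np.arctan2(*(b-a)[::-1]))
h=[ang(P[3],P[0]),ang(P[2],P[1]),ang(P[6],P[4]),ang(P[7],P[5])];print(c1,c2,h)
print('sizes',np.linalg.norm(P[0]-P[1]),np.linalg.norm(P[0]-P[3]),np.linalg.norm(P[1]-P[2]))
# held blank: top edge far end corners, top edge z
s=sense();zt=s['tcp_pos'][2]-.1136+.074
B=ray(np.array([(198,193),(257,193),(203,593),(253,593)])/2+[160,60],zt,C)[:,:2]
r=R.from_quat(s['tool_rot']);print('blank in tool',r.inv().apply(np.c_[B,[zt]*4]-s['tcp_pos']).round(4))
E
```

```text
[[ 587.8 -259.8]
 [ 569.5 -303.1]
 [ 504.4 -276.7]
 [ 524.  -231.8]
 [ 583.1 -271.4]
 [ 576.3 -287.9]
 [ 518.2 -246.7]
 [ 511.6 -259.5]]
[ 0.5464225 -0.2678604] [ 0.54729804 -0.2663701 ] [np.float64(-23.68146710415715), np.float64(-22.06652307494679), np.float64(-20.85390699317118), np.float64(-23.655929261574315)]
sizes 0.04700211685108986 0.06960601848369845 0.07029731861973461
blank in tool [[ 0.0531 -0.005   0.0396]
 [ 0.0531  0.0046  0.0396]
 [-0.0245 -0.005   0.0396]
 [-0.0245  0.0048  0.0396]]
```

```bash
python3 - <<'E'
from h import *
step([.5466,-.2674,.20],down(np.radians(-112.8)),5)
E
```

```text
5 x cm [0.101 1.223 1.233] deg [-0.004  0.008  0.578] | total cm [0.38 6.13 6.16] deg [-0.02  0.04  2.89]
```

```bash
python3 -m inch '[{"dx":0.1,"dy":1.22,"dz":1.23,"wx":0,"wy":0,"wz":0.58},{"dx":0.1,"dy":1.22,"dz":1.23,"wx":0,"wy":0,"wz":0.58},{"dx":0.1,"dy":1.22,"dz":1.23,"wx":0,"wy":0,"wz":0.58},{"dx":0.1,"dy":1.22,"dz":1.23,"wx":0,"wy":0,"wz":0.58},{"dx":0.1,"dy":1.22,"dz":1.23,"wx":0,"wy":0,"wz":0.58},{"dx":0,"dy":0,"dz":0,"wx":0,"wy":0,"wz":0},{"dx":0,"dy":0,"dz":0,"wx":0,"wy":0,"wz":0},{"dx":0,"dy":0,"dz":0,"wx":0,"wy":0,"wz":0}]' && python3 - <<'E'
from h import *
for k in range(3):
    C=cam('wrist');i=eyes.snapshot('wrist');s=sense();step([.5466,-.2674,.165],down(np.radians(-112.8)),1,s)
c=np.array([.5466,-.2674]);a=np.radians(-22.8);u=np.array([np.cos(a),np.sin(a)]);n=np.array([-u[1],u[0]])
print('expected far top corners',proj([[*(c+.035*u+n*k),.06] for k in(.024,.012,-.012,-.024)],C).round(1))
cv2.imwrite('pics/w3.png',cv2.resize(i[60:260,180:380,::-1],(600,600),interpolation=cv2.INTER_CUBIC))
E
```

```text
t: 7.08
tcp_pos: [0.5465, -0.2682, 0.2012]
tool_rot: [0.98, -0.198, 0.0, 0.0]
force: [0.8, 0.1, -1.1]
finger_gap: 0.106
gripper_force: 58.8
1 x cm [-0.028 -0.068  3.622] deg [ 0.007 -0.062 -0.089] | total cm [-0.03 -0.07  3.62] deg [ 0.01 -0.06 -0.09]
1 x cm [-0.026 -0.067  3.619] deg [ 0.011 -0.058 -0.083] | total cm [-0.03 -0.07  3.62] deg [ 0.01 -0.06 -0.08]
1 x cm [-0.02  -0.074  3.612] deg [ 0.01  -0.048 -0.087] | total cm [-0.02 -0.07  3.61] deg [ 0.01 -0.05 -0.09]
expected far top corners [[235.  166.6]
 [253.8 166.6]
 [291.5 166.5]
 [310.4 166.5]]
```

View pics/w3.png

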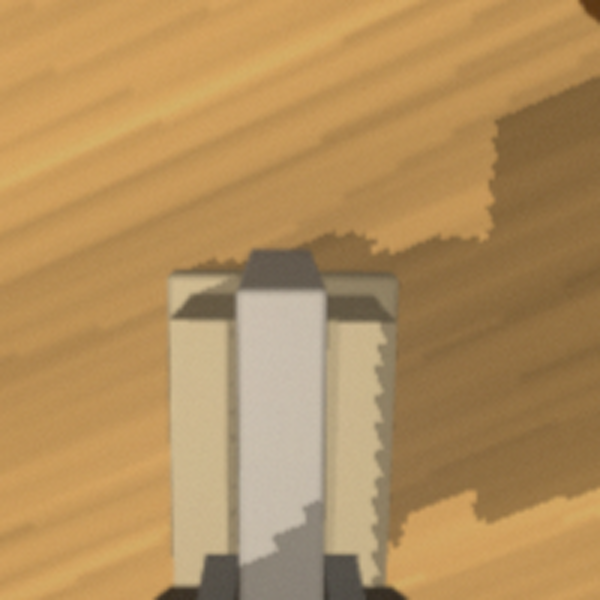

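Crop: the rest's top far corners are at (170,320) and (395,320), and the slip spans cols 238–326, so it is centred over the groove to within 0.5 mm and 0.5°. I'll lower it.

```bash
python3 -m inch '[{"dx":0,"dy":0.03,"dz":2,"wx":0,"wy":0,"wz":0},{"dx":0,"dy":0,"dz":2,"wx":0,"wy":0,"wz":0},{"dx":0,"dy":0,"dz":1,"wx":0,"wy":0,"wz":0},{"dx":0,"dy":0,"dz":0.5,"wx":0,"wy":0,"wz":0},{"dx":0,"dy":0,"dz":0.5,"wx":0,"wy":0,"wz":0},{"dx":0,"dy":0,"dz":0,"wx":0,"wy":0,"wz":0},{"dx":0,"dy":0,"dz":0,"wx":0,"wy":0,"wz":0}]'
```

```text
t: 8.1
tcp_pos: [0.5463, -0.2689, 0.141]
tool_rot: [0.98, -0.199, 0.0, 0.0]
force: [0.2, -0.9, -0.8]
finger_gap: 0.11
gripper_force: 58.8
```

```bash
python3 -m inch '[{"dx":0,"dy":0,"dz":0.15,"wx":0,"wy":0,"wz":0},{"dx":0,"dy":0,"dz":0,"wx":0,"wy":0,"wz":0},{"dx":0,"dy":0,"dz":0,"wx":0,"wy":0,"wz":0}]'; python3 -m inch '[{"dx":0,"dy":0,"dz":0.1,"wx":0,"wy":0,"wz":0},{"dx":0,"dy":0,"dz":0,"wx":0,"wy":0,"wz":0},{"dx":0,"dy":0,"dz":0,"wx":0,"wy":0,"wz":0}]'
```

```text
t: 8.48
tcp_pos: [0.5461, -0.2687, 0.1392]
tool_rot: [0.98, -0.199, 0.0, 0.0]
force: [0.1, -0.0, -1.7]
finger_gap: 0.109
gripper_force: 58.8
t: 8.85
tcp_pos: [0.5461, -0.2688, 0.1386]
tool_rot: [0.98, -0.199, 0.0, 0.0]
force: [-1.0, 0.6, 2.8]
finger_gap: 0.105
gripper_force: 59.5
```

Contact at the predicted seating height. I'll release and rise.

```bash
python3 -m inch '[{"dx":0,"dy":0,"dz":0,"wx":0,"wy":0,"wz":0},{"dx":0,"dy":0,"dz":0,"wx":0,"wy":0,"wz":0},{"dx":0,"dy":0,"dz":0,"wx":0,"wy":0,"wz":0},{"dx":0,"dy":0,"dz":0,"wx":0,"wy":0,"wz":0}]' 0.5 && python3 -m inch '[{"dx":0,"dy":0,"dz":-2,"wx":0,"wy":0,"wz":0},{"dx":0,"dy":0,"dz":-4,"wx":0,"wy":0,"wz":0},{"dx":0,"dy":0,"dz":-4,"wx":0,"wy":0,"wz":0},{"dx":0,"dy":0,"dz":-4,"wx":0,"wy":0,"wz":0},{"dx":0,"dy":0,"dz":-2,"wx":0,"wy":0,"wz":0},{"dx":0,"dy":0,"dz":0,"wx":0,"wy":0,"wz":0},{"dx":0,"dy":0,"dz":0,"wx":0,"wy":0,"wz":0}]' && python3 - <<'E'
from h import *
i=eyes.snapshot('wrist');k=eyes.snapshot('scene');t=eyes.snapshot('top')
z=lambda a,x,y,w,h:cv2.resize(a[y-h:y+h,x-w:x+w,::-1],(400,300),interpolation=cv2.INTER_CUBIC)
cv2.imwrite('pics/p1.png',np.vstack([np.hstack([z(i,280,210,200,150),z(k,197,250,60,45)]),np.hstack([z(t,267,215,40,30),z(k,280,205,40,30)])]))
s=sense();c=np.array([.5596,-.0479]);u=np.array([np.cos(np.radians(168.5)),np.sin(np.radians(168.5))])
g=c-.028*u;print('grasp xy',g)
step([*g,.27],down(np.radians(-101.5)),6,s)
E
```

```text
t: 9.35
tcp_pos: [0.5461, -0.2687, 0.138]
tool_rot: [0.98, -0.199, -0.0, -0.0]
force: [-0.5, 0.2, -0.2]
finger_gap: 0.501
gripper_force: 0.0
t: 10.22
tcp_pos: [0.5455, -0.2683, 0.297]
tool_rot: [0.98, -0.199, -0.001, -0.0]
force: [-0.5, 0.2, -1.0]
finger_gap: 0.502
gripper_force: 0.0
grasp xy [ 0.58703789 -0.0534823 ]
6 x cm [-0.459 -3.624  0.445] deg [-0.01   0.028 -1.904] | total cm [ -4.54 -21.4    2.68] deg [ -0.06   0.17 -11.43]
```

View pics/p1.png

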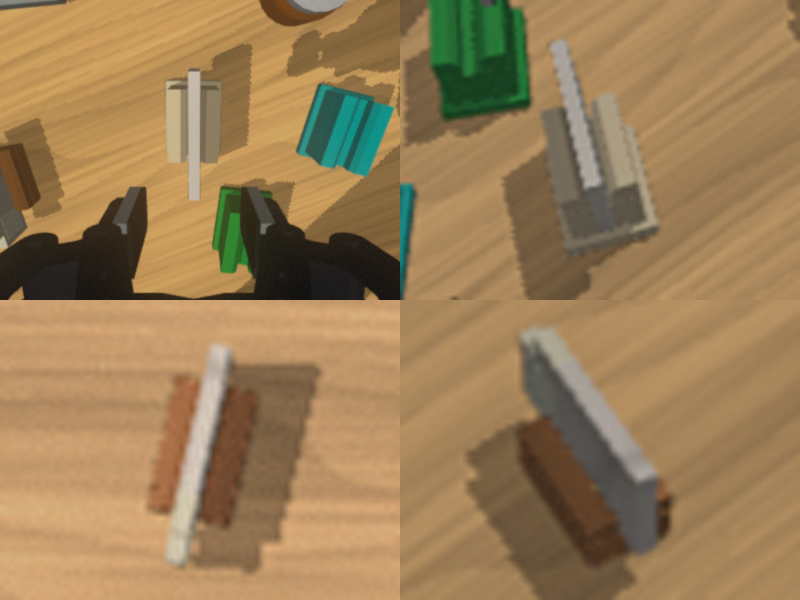

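The blank stands upright in the limestone groove (wrist crop, cols 188–200), released and well centred. Next I'll hover over the sample's plain half.

```bash
python3 -m inch '[{"dx":-0.46,"dy":-3.62,"dz":0.44,"wx":0,"wy":0,"wz":-1.9},{"dx":-0.46,"dy":-3.62,"dz":0.44,"wx":0,"wy":0,"wz":-1.9},{"dx":-0.46,"dy":-3.62,"dz":0.44,"wx":0,"wy":0,"wz":-1.9},{"dx":-0.46,"dy":-3.62,"dz":0.44,"wx":0,"wy":0,"wz":-1.9},{"dx":-0.46,"dy":-3.62,"dz":0.44,"wx":0,"wy":0,"wz":-1.9},{"dx":-0.46,"dy":-3.62,"dz":0.44,"wx":0,"wy":0,"wz":-1.9},{"dx":0,"dy":0,"dz":0,"wx":0,"wy":0,"wz":0},{"dx":0,"dy":0,"dz":0,"wx":0,"wy":0,"wz":0}]' 0.8 && python3 - <<'E'
from h import *
C=cam('wrist');s=sense();i=eyes.snapshot('wrist')
c=np.array([.5596,-.0479]);u=np.array([np.cos(np.radians(168.5)),np.sin(np.radians(168.5))])
print(s['tcp_pos'],'plain end, ctr, frosted end',proj([[*(c+u*k),.074] for k in(-.055,0,.055)],C).round(0))
step([*(c-.028*u),.111],down(np.radians(-101.5)),1,s)
cv2.imwrite('pics/w4.png',cv2.resize(i[60:360,73:473,::-1],(800,600),interpolation=cv2.INTER_CUBIC))
E
```

```text
t: 11.38
tcp_pos: [0.5875, -0.0544, 0.2711]
tool_rot: [0.995, -0.1, -0.0, 0.0]
force: [-0.3, -0.9, -0.7]
finger_gap: 0.798
gripper_force: 0.0
[ 0.58750522 -0.05436724  0.27112686] plain end, ctr, frosted end [[273. 166.]
 [273. 231.]
 [273. 289.]]
1 x cm [-0.051 -0.085 16.013] deg [ 0.026  0.045 -0.013] | total cm [-0.05 -0.08 16.01] deg [ 0.03  0.04 -0.01]
```

View pics/w4.png

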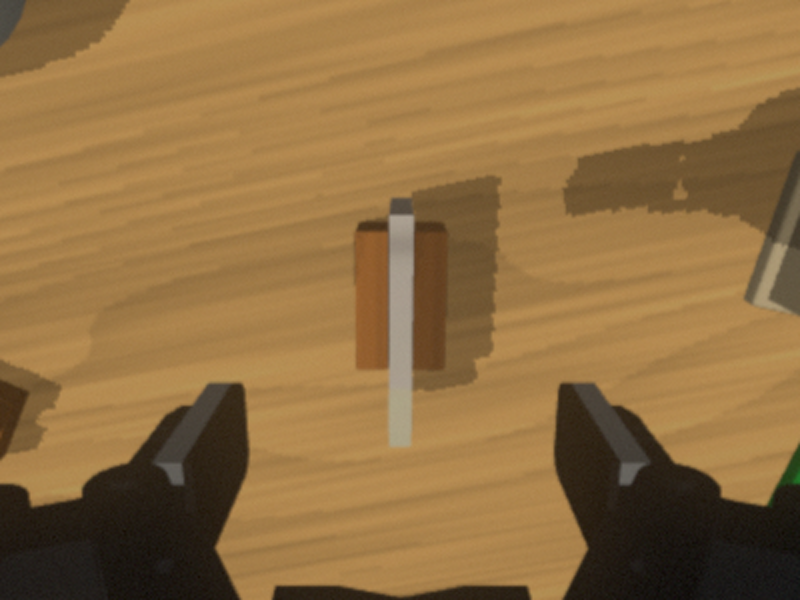

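Wrist crop: sample top edge at col 401, rows 213–446, with the pale frosted end (with notch) at rows 385–446. The pads are over the plain half, and the pose matches. I'll descend, grip firmly and lift.

```bash
python3 -m inch '[{"dx":0,"dy":-0.05,"dz":4,"wx":0,"wy":0,"wz":0},{"dx":0,"dy":0,"dz":4,"wx":0,"wy":0,"wz":0},{"dx":0,"dy":0,"dz":4,"wx":0,"wy":0,"wz":0},{"dx":0,"dy":0,"dz":3,"wx":0,"wy":0,"wz":0},{"dx":0,"dy":0,"dz":0.9,"wx":0,"wy":0,"wz":0},{"dx":0,"dy":0,"dz":0,"wx":0,"wy":0,"wz":0}]' 0.6 && python3 -m inch '[{"dx":0,"dy":0,"dz":0,"wx":0,"wy":0,"wz":0},{"dx":0,"dy":0,"dz":0,"wx":0,"wy":0,"wz":0},{"dx":0,"dy":0,"dz":0,"wx":0,"wy":0,"wz":0},{"dx":0,"dy":0,"dz":0,"wx":0,"wy":0,"wz":0},{"dx":0,"dy":0,"dz":0,"wx":0,"wy":0,"wz":0},{"dx":0,"dy":0,"dz":0,"wx":0,"wy":0,"wz":0},{"dx":0,"dy":0,"dz":0,"wx":0,"wy":0,"wz":0},{"dx":0,"dy":0,"dz":0,"wx":0,"wy":0,"wz":0}]' 0 80 && python3 -m inch '[{"dx":0,"dy":0,"dz":-1,"wx":0,"wy":0,"wz":0},{"dx":0,"dy":0,"dz":-2,"wx":0,"wy":0,"wz":0},{"dx":0,"dy":0,"dz":-4,"wx":0,"wy":0,"wz":0},{"dx":0,"dy":0,"dz":-5,"wx":0,"wy":0,"wz":0},{"dx":0,"dy":0,"dz":-5,"wx":0,"wy":0,"wz":0},{"dx":0,"dy":0,"dz":-5,"wx":0,"wy":0,"wz":0},{"dx":0,"dy":0,"dz":-4,"wx":0,"wy":0,"wz":0},{"dx":0,"dy":0,"dz":0,"wx":0,"wy":0,"wz":0}]' && python3 - <<'E'
from h import *
print(sense()['q'].round(3) if hasattr(sense()['q'],'round') else sense()['q'])
phi=np.radians(-18);p=np.array([.53*np.cos(phi),.53*np.sin(phi),.37])
step(p,down(phi),9)
E
```

```text
t: 12.18
tcp_pos: [0.5878, -0.0545, 0.1126]
tool_rot: [0.995, -0.101, -0.0, 0.0]
force: [-0.6, 0.8, -0.2]
finger_gap: 0.603
gripper_force: 0.0
t: 13.18
tcp_pos: [0.5884, -0.0538, 0.1141]
tool_rot: [0.995, -0.1, 0.001, 0.0]
force: [-0.6, -0.6, 6.7]
finger_gap: 0.105
gripper_force: 78.4
t: 14.18
tcp_pos: [0.5887, -0.0537, 0.3768]
tool_rot: [0.995, -0.1, 0.004, 0.001]
force: [-0.9, -0.6, -1.0]
finger_gap: 0.104
gripper_force: 77.8
[-0.28   0.404  1.435  0.     1.294  1.492]
9 x cm [-1.505  0.761  0.069] deg [ 0.042 -0.041 -9.279] | total cm [-6.1  12.47  0.63] deg [  0.38  -0.37 -83.51]
```

```bash
python3 - <<'E'
from h import *
step([.4936,-.137,.39],down(np.radians(-28)),9)
E
```

```text
9 x cm [-1.413  0.516 -0.153] deg [ 0.037 -0.043 -8.168] | total cm [-7.65 10.06 -1.38] deg [  0.34  -0.39 -73.51]
```

```bash
python3 -m inch '[{"dx":-1.4,"dy":0.5,"dz":-0.15,"wx":0,"wy":0,"wz":-8.2},{"dx":-1.4,"dy":0.5,"dz":-0.15,"wx":0,"wy":0,"wz":-8.2},{"dx":-1.4,"dy":0.5,"dz":-0.15,"wx":0,"wy":0,"wz":-8.2},{"dx":-1.4,"dy":0.5,"dz":-0.15,"wx":0,"wy":0,"wz":-8.2},{"dx":-1.4,"dy":0.5,"dz":-0.15,"wx":0,"wy":0,"wz":-8.2},{"dx":-1.4,"dy":0.5,"dz":-0.15,"wx":0,"wy":0,"wz":-8.2},{"dx":-1.4,"dy":0.5,"dz":-0.15,"wx":0,"wy":0,"wz":-8.2},{"dx":-1.4,"dy":0.5,"dz":-0.15,"wx":0,"wy":0,"wz":-8.2},{"dx":-1.4,"dy":0.5,"dz":-0.15,"wx":0,"wy":0,"wz":-8.2}]' && python3 -m inch '[{"dx":0,"dy":0,"dz":0,"wx":-8,"wy":0,"wz":0},{"dx":0,"dy":0,"dz":0,"wx":-8,"wy":0,"wz":0},{"dx":0,"dy":0,"dz":0,"wx":-8,"wy":0,"wz":0},{"dx":0,"dy":0,"dz":0,"wx":-8,"wy":0,"wz":0},{"dx":0,"dy":0,"dz":0,"wx":0,"wy":0,"wz":0}]' && python3 -c "
from h import *
s=sense();print(np.round(s['q'],3),R.from_quat(s['tool_rot']).as_matrix().round(3))"
```

```text
t: 15.3
tcp_pos: [0.4919, -0.1351, 0.3843]
tool_rot: [0.855, 0.519, -0.001, -0.002]
force: [0.7, 0.4, -1.8]
finger_gap: 0.109
gripper_force: 77.8
t: 15.92
tcp_pos: [0.4904, -0.1337, 0.3833]
tool_rot: [0.824, 0.498, 0.14, 0.232]
force: [0.1, -0.1, -0.2]
finger_gap: 0.107
gripper_force: 78.3
[-0.487  0.143  1.907  0.004  0.542 -0.006] [[ 0.465  0.755  0.463]
 [ 0.885 -0.397 -0.243]
 [ 0.     0.522 -0.853]]
```

```bash
python3 -m inch '[{"dx":0,"dy":2,"dz":0,"wx":-7,"wy":0,"wz":0},{"dx":0,"dy":2,"dz":0.5,"wx":-7,"wy":0,"wz":0},{"dx":0,"dy":1.5,"dz":1,"wx":-7,"wy":0,"wz":0},{"dx":0,"dy":1,"dz":2,"wx":-7,"wy":0,"wz":0},{"dx":0,"dy":0.5,"dz":2,"wx":-7,"wy":0,"wz":0},{"dx":0,"dy":0,"dz":0,"wx":0,"wy":0,"wz":0},{"dx":0,"dy":0,"dz":0,"wx":0,"wy":0,"wz":0},{"dx":0,"dy":0,"dz":0,"wx":0,"wy":0,"wz":0}]' && python3 - <<'E'
from h import *
s=sense();r=R.from_quat(s['tool_rot']);print(np.round(s['q'],3),r.as_matrix().round(3),'grasp pt',s['tcp_pos']+r.apply([0,0,.054]))
i=eyes.snapshot('wrist');k=eyes.snapshot('scene');t=eyes.snapshot('top')
g=s['tcp_pos']+r.apply([-.028,0,.054]);u,v=proj([g],cam('top'))[0].astype(int);print(u,v)
z=lambda a,x0,x1,y0,y1:cv2.resize(a[y0:y1,x0:x1,::-1],(400,300),interpolation=cv2.INTER_CUBIC)
u=max(u,60);v=max(v,45)
cv2.imwrite('pics/p2.png',np.vstack([np.hstack([z(i,0,560,0,420),z(k,0,560,0,420)]),np.hstack([z(t,u-60,u+60,v-45,v+45),z(k,130,330,130,280)])]))
E
```

```text
t: 16.92
tcp_pos: [0.5891, -0.1838, 0.4558]
tool_rot: [0.736, 0.445, 0.264, 0.437]
force: [-0.1, -0.7, -2.6]
finger_gap: 0.106
gripper_force: 78.5
[-0.483  0.206  1.861  0.091  0.003 -0.091] [[ 0.465  0.423  0.778]
 [ 0.886 -0.222 -0.408]
 [ 0.     0.878 -0.478]] grasp pt [ 0.63109026 -0.20578583  0.42997582]
365 165
```

View pics/p2.png

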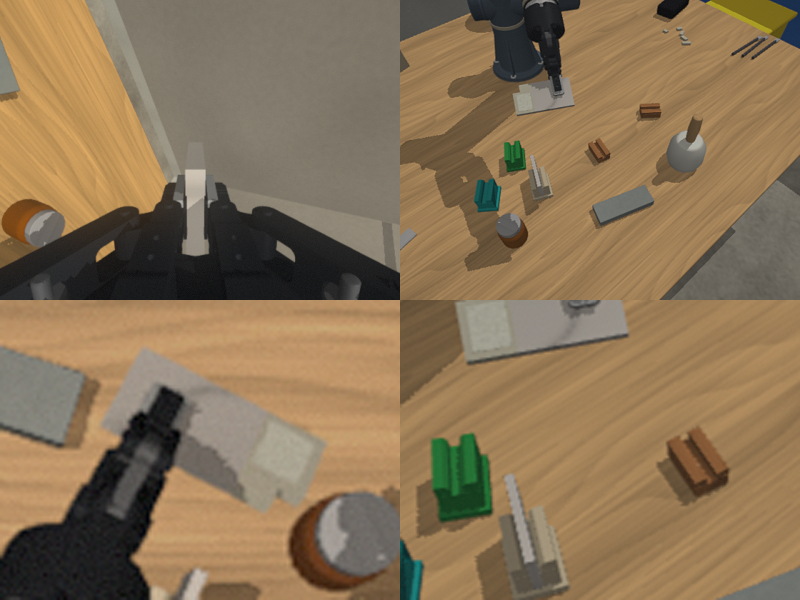

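The label faces up and is visible from above (lower-left panel, about (280,450)). The frosted end is uncovered, the blank is still seated, and the bystanders haven't moved. Joint 5 is at its lower limit, so I'll ease back slightly to leave margin while keeping the tilt above 50°.

```bash
python3 -m inch '[{"dx":0,"dy":0,"dz":1,"wx":2,"wy":0,"wz":0},{"dx":0,"dy":0,"dz":1,"wx":2,"wy":0,"wz":0},{"dx":0,"dy":0,"dz":0,"wx":1,"wy":0,"wz":0},{"dx":0,"dy":0,"dz":0,"wx":0,"wy":0,"wz":0},{"dx":0,"dy":0,"dz":0,"wx":0,"wy":0,"wz":0},{"dx":0,"dy":0,"dz":0,"wx":0,"wy":0,"wz":0},{"dx":0,"dy":0,"dz":0,"wx":0,"wy":0,"wz":0},{"dx":0,"dy":0,"dz":0,"wx":0,"wy":0,"wz":0}]' && python3 - <<'E'
from h import *
s=sense();r=R.from_quat(s['tool_rot']);print(np.round(s['q'],3),np.abs(s['qd']).max(),'tilt',90-np.degrees(np.arccos(r.as_matrix()[2,1])),'slip ctr',s['tcp_pos']+r.apply([-.028,0,.054]))
E
```

```text
t: 18.08
tcp_pos: [0.6055, -0.1925, 0.4479]
tool_rot: [0.753, 0.455, 0.246, 0.406]
force: [0.1, -0.4, -1.0]
finger_gap: 0.107
gripper_force: 78.5
[-4.830e-01  2.350e-01  1.792e+00  1.000e-03  1.250e-01 -1.000e-03] 0.004062119422537507 tilt 56.69324019362091 slip ctr [ 0.63242366 -0.23822207  0.41822021]
```

Tilt is 56.7°, the arm is steady, joint 5 is 0.125 rad off its limit, the slip is 42 cm up and about 9 cm sideways of the blank. Handing in.

```bash
python3 -c "
from station import workorder
print(workorder.sign_off())"
```

```text
the job is handed in; nothing more can be done
None
```

The job is handed in, with no verdict returned: the blank is released on its long edge in the limestone groove, and the sample is held steady by its plain half, label up at about 57° tilt, 42 cm above the bench and about 9 cm sideways of the blank, with the mallet, hone and jar left where they were.

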